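Switch the painting turner off and ballast it

TASK

Make the lacquer-painting turner safe: set the toggle on its control box to the upright centre off position and let go of it. Only after that, set (do not drop) the two loose iron weights end to end on top of the row of three in the turner's ballast tray as a staggered second course, each one centred over a joint between two weights of the row, in line with the row and released. Do not disturb the row or the dish, bowl and brush pot standing about.

Things in the scene. Friction and masses are not known exactly. Their poses are not given: they have to be found in the camera images.
- toggle (a joint): three-position toggle (forward - off - reverse) of the control box, rad: 0 is upright (centre, off), +0.27 leaning fully to the box's +x, -0.27 fully to its -x, both end stops. It starts at +0.27. Three detents: let go within about 0.12 of upright it snaps to 0; let go beyond about 0.15 it snaps to that end. Moving it out of a detent takes about 1 to 2 N at the tip. Steel lever 65 mm long above the box's top, the last 22 mm a 12 mm thick round black grip.
- toggle_tip (a point): top end of the toggle lever, 115 mm above the table when upright
- switchbox: grey control box fixed to the table at any yaw, 110 (x) x 85 (y) x 50 mm high, aluminium top plate; origin at the centre of its underside. The toggle's pivot is on the middle of its top face, 50 mm above the origin, and it swings along the box's x axis.
- bar_a_mid (a point): centre of a loose dark iron weight lying on the table: block 36 (x) x 70 (y) x 24 mm (z), 0.44 kg; y along its length
- bar_b_mid (a point): centre of the other loose iron weight, identical to the first; either may go at either joint
- row_top (a point): centre of the top face of the row of three weights in the turner's ballast tray, 32 mm above the table; y along the row (towards the turner's motor), z up. The row is 211 mm long, 36 mm wide; its two joints lie at y = -35 and +35 mm. A weight of the second course has its centre 12 mm above this point. The tray's rim is 18 mm high (14 mm below this point) and stands about 24 mm either side of the row's middle line.
- turner: grey bench painting turner, fixed: a base plate 60 mm wide carrying the ballast tray and, from 280 mm to 410 mm along +y from its origin (and 35 mm to the -x, 95 mm to the +x side), a motor housing (130 x 130 mm, 68 mm high) with a 150 mm turntable and a black bowl on it (157 mm high in all). Origin on the table under the middle of the tray; y along the row.
- row_1_mid (a point): centre of the row's weight at its -y end (loose, same size as the others, in the tray)
- row_2_mid (a point): centre of the row's middle weight
- row_3_mid (a point): centre of the row's weight at its +y end
- dish: bystander: square white ceramic dish 85 x 85 x 16 mm, origin at the centre of its underside
- bowl: bystander: black lacquer bowl standing foot up, 116 mm across, 66 mm high, origin at the centre of its underside
- brushpot: bystander: blue ceramic pot with brushes, 68 mm across, 90 mm high (190 mm with brushes), origin at the centre of its underside
Not all that is in view belongs to the job. What is shaped like the part that bears bar_a_mid but purple is not meant. Leave any orange look-alike of the switchbox alone.

How it is judged (in metres and radians):
On the way, in this order (a step that is already met when the one before it is completed fails the run):
1. the toggle stands in its centre off detent, let go (value of joint toggle between -0.06 and 0.06 rad and contact force between the fingers and toggle below 0.2 N), for 0.3 s.
2. one loose weight lies released over a joint of the row (((y of bar_a_mid in the frame of row_top between 0.023 and 0.049 m and x of bar_a_mid in the frame of row_top between -0.01 and 0.01 m and z of bar_a_mid in the frame of row_top between 0.009 and 0.016 m and angle between bar_a_mid's own z axis and vertical below 0.08 rad and angle between the y axis of bar_a_mid and the y axis of row_top, either way round below 0.15 rad and linear speed of bar_a below 0.02 m/s and contact force between the fingers and bar_a below 0.3 N) or (y of bar_a_mid in the frame of row_top between -0.049 and -0.023 m and x of bar_a_mid in the frame of row_top between -0.01 and 0.01 m and z of bar_a_mid in the frame of row_top between 0.009 and 0.016 m and angle between bar_a_mid's own z axis and vertical below 0.08 rad and angle between the y axis of bar_a_mid and the y axis of row_top, either way round below 0.15 rad and linear speed of bar_a below 0.02 m/s and contact force between the fingers and bar_a below 0.3 N) or (y of bar_b_mid in the frame of row_top between 0.023 and 0.049 m and x of bar_b_mid in the frame of row_top between -0.01 and 0.01 m and z of bar_b_mid in the frame of row_top between 0.009 and 0.016 m and angle between bar_b_mid's own z axis and vertical below 0.08 rad and angle between the y axis of bar_b_mid and the y axis of row_top, either way round below 0.15 rad and linear speed of bar_b below 0.02 m/s and contact force between the fingers and bar_b below 0.3 N) or (y of bar_b_mid in the frame of row_top between -0.049 and -0.023 m and x of bar_b_mid in the frame of row_top between -0.01 and 0.01 m and z of bar_b_mid in the frame of row_top between 0.009 and 0.016 m and angle between bar_b_mid's own z axis and vertical below 0.08 rad and angle between the y axis of bar_b_mid and the y axis of row_top, either way round below 0.15 rad and linear speed of bar_b below 0.02 m/s and contact force between the fingers and bar_b below 0.3 N))), for 0.2 s.
At the end, for the whole second after the job is handed in: Toggle within 0.06 rad of upright; one loose weight flat (0.08 rad) over each joint: 23 to 49 mm from the row's middle along it, within 10 mm across it and 0.15 rad in line, released and at rest; the row's weights within 10 mm of their start (value of joint toggle between -0.06 and 0.06 rad and (((y of bar_a_mid in the frame of row_top between 0.023 and 0.049 m and x of bar_a_mid in the frame of row_top between -0.01 and 0.01 m and z of bar_a_mid in the frame of row_top between 0.009 and 0.016 m and angle between bar_a_mid's own z axis and vertical below 0.08 rad and angle between the y axis of bar_a_mid and the y axis of row_top, either way round below 0.15 rad and linear speed of bar_a below 0.02 m/s and contact force between the fingers and bar_a below 0.3 N) and (y of bar_b_mid in the frame of row_top between -0.049 and -0.023 m and x of bar_b_mid in the frame of row_top between -0.01 and 0.01 m and z of bar_b_mid in the frame of row_top between 0.009 and 0.016 m and angle between bar_b_mid's own z axis and vertical below 0.08 rad and angle between the y axis of bar_b_mid and the y axis of row_top, either way round below 0.15 rad and linear speed of bar_b below 0.02 m/s and contact force between the fingers and bar_b below 0.3 N)) or ((y of bar_a_mid in the frame of row_top between -0.049 and -0.023 m and x of bar_a_mid in the frame of row_top between -0.01 and 0.01 m and z of bar_a_mid in the frame of row_top between 0.009 and 0.016 m and angle between bar_a_mid's own z axis and vertical below 0.08 rad and angle between the y axis of bar_a_mid and the y axis of row_top, either way round below 0.15 rad and linear speed of bar_a below 0.02 m/s and contact force between the fingers and bar_a below 0.3 N) and (y of bar_b_mid in the frame of row_top between 0.023 and 0.049 m and x of bar_b_mid in the frame of row_top between -0.01 and 0.01 m and z of bar_b_mid in the frame of row_top between 0.009 and 0.016 m and angle between bar_b_mid's own z axis and vertical below 0.08 rad and angle between the y axis of bar_b_mid and the y axis of row_top, either way round below 0.15 rad and linear speed of bar_b below 0.02 m/s and contact force between the fingers and bar_b below 0.3 N))) and distance of each of row_1_mid, row_2_mid, row_3_mid from where it was at the start of the episode below 0.01 m); the robot touches nothing.
It fails at once if a loose weight is lifted while the toggle is not at off (height (world z) of any of bar_a_mid, bar_b_mid above 0.035 m and (value of joint toggle above 0.06 rad or value of joint toggle below -0.06 rad)).
It fails at once if a weight is dropped (falls free from more than about 20 mm) ((contact force between the fingers and bar_a below 0.05 N and linear speed of bar_a above 0.6 m/s) or (contact force between the fingers and bar_b below 0.05 N and linear speed of bar_b above 0.6 m/s)).
It fails at once if the ceramic dish is shifted by more than 20 mm (distance of dish from where it was at the start of the episode above 0.02 m).
It fails at once if the black bowl is shifted by more than 20 mm (distance of bowl from where it was at the start of the episode above 0.02 m).
It fails at once if the brush pot is shifted by more than 20 mm (distance of brushpot from where it was at the start of the episode above 0.02 m).
It also fails if it takes over 69 s, if anything falls off the work surface, if the arm or the gripper's body presses on something with over 40 N, if the wrist force passes 120 N, or if a joint passes its speed limit or range.

ROBOT

A 7-joint arm with a two-finger parallel gripper is mounted at the origin on the work surface. World frame = base frame: x ahead of the robot, y to its left, z up, the work surface at z = 0. Lengths are in mm, angles in rad, forces in N, time in s.
With the tool pointing down it reaches from about 400 to 875 mm from the base axis. Payload 4.4 kg.
Tool frame: the origin (TCP) lies on the mounting face of the last link; the fingertips stand 173 mm ahead of it and the grasp point (between the pads) lies 155 mm ahead of it; z points along the fingers, y is the line along which they close (so a half turn about z gives the same grasp; the last joint's range is limited). The gripper opens to 85 mm and grips with 20 to 120 N. Pads are 22 mm wide; open, the fingers measure 114 mm over their backs; the gripper's body (76 mm by 85 mm) begins 54 mm behind the grasp point. The pads swing forward as they close: fully open they stand 13 mm farther back than shut.
Start: joints at [-1.397, 0.628, 0.038, 1.517, -0.027, 0.996, -0.02], TCP at [154.361, 631.418, 404.713] pointing down, gripper open.
Joint ranges: [-3.06, 3.06], [-0.37, 2.12], [-1.25, 1.32], [0.18, 2.47], [-1.1, 4.24], [0.23, 1.98], [-2.94, 2.94]. Speed limits (rad/s): [2.57, 2.57, 3.14, 3.14, 3.14, 3.14, 3.14].

INTERFACE

Orientations are given as [roll, pitch, yaw] about the fixed x, y, z axes, in that order (R = Rz(yaw) Ry(pitch) Rx(roll)).
In Python, from cell import * gives the robot as it stands. The module is installed in compiled form; this text tells all that it offers.
- The arm moves only by the tool jog_arm, never from a script. Its argument "steps" is a list of rows, each a list of 7 numbers: the opening, from -1 (shut) to 1 (fully open), so that 0 is half open, then the shift along the tool's x, y, z as a fraction of full scale, then the turn, a rotation vector about the tool's x, y, z as a fraction of full scale. A call has 1 to 10 rows; each row shifts and turns the commanded pose from where the row before left it, along the tool's axes as they then stand; what a row does not reach is not made up. Full scale, the value 1, is 500 mm for a shift and 2 rad for a turn. A row lasts 1/8 s, in which the tool goes at most 62.5 mm and 10.7 degrees, less where a joint would pass 70% of its speed; a pose out of reach is approached as far as the arm can. A call with a number of a shift or a turn outside -1 to 1 is refused whole. A call with a gripper value outside its range is refused whole. The fingers move at their own pace and stop on an object; the grip force is fixed at half the most. Time passes only in rows, so rows that do not move let the fingers close. It gives the time, the measured TCP pose, the force, the opening and the grip force at its end, in the units of the state.
- read_state(): the state, without advancing time (a new reading comes with each control period).
- get_image(name): name is "side" or "top" or "wrist"; returns a dict with "pixels" (384x512x3 uint8, red, green, blue), "depth" (384x512 float32, mm along the optical axis (not along the pixel's ray), 0 where there is no reading), "vertical_fov" (degrees; the focal length in pixels is half the picture's height over the tangent of half this angle, whatever the lens; pixels are square), "cx", "cy" (the principal point, pixels), "R" (3x3) and "t" (3): a world point X has camera coordinates R X + t. Camera axes: x right, y down, z forward; pixel columns grow to the right and rows downward; lengths in mm; the calibration is good to about 2 mm. A picture is of the moment at which its call begins.
- finish_job(): hands the job in; it is judged then, once.
The state is a dict: "clock": time; "qpos": joint angles; "qd": joint speeds; "tau": joint torques, N m; "eef_pos": TCP position; "tool_rot": TCP orientation; "force": force on the tool from outside, world axes, zero at the start; "torque": the same for the moment, N m; "width": finger opening in mm; "gripper_force": force on a finger pad.
Only numpy, scipy, OpenCV 4.12 (cv2) and the standard library are available. Lean on these libraries where they do the work, as an engineer would, in place of code of your own. Each camera call takes 0.05 s, during which the arm holds its last target. There are 200 camera calls.

## Working session

There is one attempt and no reset: what is moved stays moved. The work goes in short steps, Python scripts to look and compute and a tool call to move; the robot and the scene stay as the last step left them, time stands still between calls to the robot, and variables do not carry over. Pictures are saved under pics/ and viewed, at most 10 in all, crops included, and the job is handed in when it is done.

Besides the shell and the picture viewer there is one more tool, called after "Request:" as a command line: name --pt "numbers of a row" for each row, then --argument value for the rest. jog_arm: Moves the arm, as the interface text tells. Shift numbers are shares of 500 mm and turn numbers shares of 2 rad, none past 1 either way. Its arguments: {"type":"object","properties":{"steps":{"type":"array"}},"required":["steps"]}

```bash
mkdir -p pics
cat > h.py <<'E'
from cell import *
import numpy as np, cv2
def grab(n):
    im=get_image(n); np.savez('%s.npz'%n,**{k:np.array(v) for k,v in im.items()}); return im
def load(n): 
    d=np.load('%s.npz'%n); return {k:d[k] for k in d.files}
def f(im): return im["pixels"].shape[0]/2/np.tan(np.radians(float(im["vertical_fov"]))/2)
def ray(im,u,v):
    R=np.array(im["R"]);t=np.array(im["t"]);d=R.T@np.array([(u-im["cx"])/f(im),(v-im["cy"])/f(im),1.]);return -R.T@t,d
def onz(im,u,v,z):
    c,d=ray(im,u,v);return c+d*(z-c[2])/d[2]
def cloud(im):
    h,w=im["depth"].shape;u,v=np.meshgrid(np.arange(w),np.arange(h));D=im["depth"].astype(float)
    P=np.stack([(u-im["cx"])/f(im)*D,(v-im["cy"])/f(im)*D,D],-1)
    X=(P-np.array(im["t"]))@np.array(im["R"]);X[D==0]=np.nan;return X
def save(im,name,box=None,s=1):
    p=np.array(im["pixels"])[...,::-1]
    if box: p=p[box[1]:box[3],box[0]:box[2]]
    cv2.imwrite('pics/%s.png'%name,cv2.resize(p,None,fx=s,fy=s,interpolation=cv2.INTER_CUBIC))
E
python3 - <<'E'
from h import *
s=read_state();print(s)
for n in("top","side"):
    im=grab(n);save(im,n+"0",s=1.5);print(n,im["vertical_fov"],im["cx"],im["cy"],-np.array(im["R"]).T@im["t"],np.round(im["R"],3).tolist())
E
```

```text
{'clock': 0.0, 'qpos': array([-1.39681459,  0.62935966,  0.03843159,  1.51841497, -0.0269946 ,
        0.99627182, -0.02002073]), 'qd': array([-0.0010326 ,  0.00058658,  0.00177503, -0.00104647, -0.00021918,
        0.00043402, -0.00149231]), 'tau': array([ 2.84442995e-04, -5.63417423e+01,  1.22614793e+00, -1.93434674e+01,
        1.10481508e-02,  1.06311188e-02,  1.97582345e-06]), 'eef_pos': array([154.26007734, 631.11277271, 403.76477771]), 'tool_rot': array([-3.13965677e+00,  2.56261142e-05,  2.90180047e+00]), 'force': array([-0.07049032, -0.08058551,  0.25063407]), 'torque': array([-0.03374867, -0.01014114,  0.01911065]), 'gripper_force': 0.0, 'width': 85.39017968441956}
top 49.71196766499864 253.88693259884957 194.46232002604143 [ 401.2588165  -156.54026347 1065.1159698 ] [[0.001, -1.0, 0.0], [-0.995, -0.001, -0.096], [0.096, -0.0, -0.995]]
side 43.14106807253546 257.20316847741674 188.41923747453725 [  318.50612619 -1069.10070846  1070.78636467] [[0.984, -0.18, -0.004], [-0.133, -0.712, -0.69], [0.121, 0.679, -0.724]]
```

View pics/top0.png

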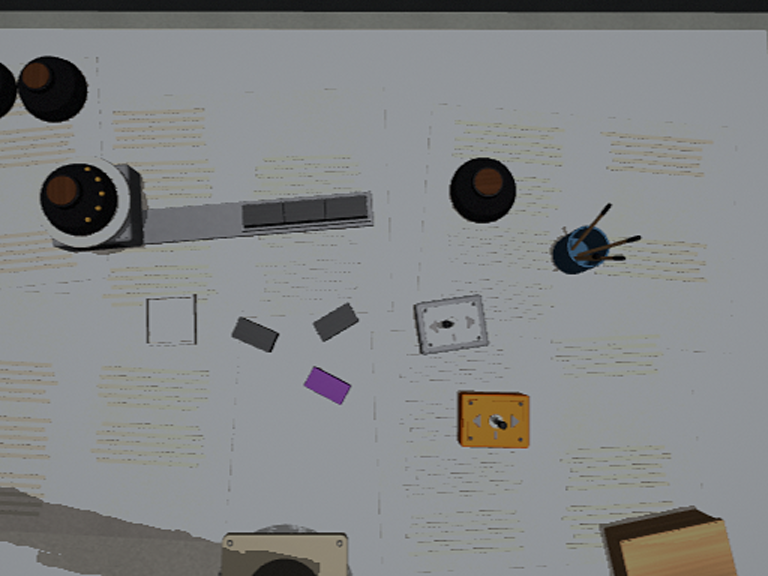

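View pics/side0.png

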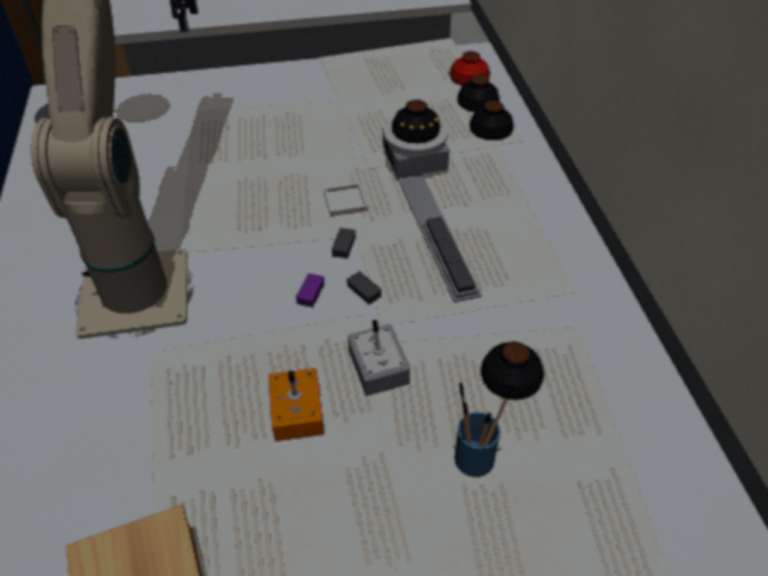

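In the 1.5x top view, these are the candidates:
- **Box:** the grey one at (451,323) is the one I want. The orange one at (493,420) is the look-alike.
- **Weights:** the dark iron ones at (256,334) and (336,321) are the loose weights. The purple one at (327,385) is not.
- **Row:** the dark strip at (305,211), with the motor to its left.
- **Bystanders:** dish at (172,320), bowl at (483,190), pot at (580,250).

Next I'll measure them.

Run:
```python
from h import *
im=load("top");X=cloud(im);p=im["pixels"].astype(int);mx=p.max(-1);mn=p.min(-1)
dark=((mx<85)&(mx-mn<25))
def rect(m,box,z,name):
    mm=np.zeros(m.shape,np.uint8);x0,y0,x1,y1=box;mm[y0:y1,x0:x1]=m[y0:y1,x0:x1]
    c=max(cv2.findContours(mm,cv2.RETR_EXTERNAL,cv2.CHAIN_APPROX_NONE)[0],key=cv2.contourArea)
    W=np.array([onz(im,u,v,z)[:2] for u,v in c[:,0]],np.float32)
    r=cv2.minAreaRect(W);print(name,np.round(r[0],1),np.round(r[1],1),round(r[2],1),"zmed",np.nanmedian(X[...,2][mm>0]))
zz=X[...,2]
rect((zz>12)&(zz<40),(145,200,192,242),24,"barL z");rect((zz>12)&(zz<40),(200,192,245,232),24,"barR z")
rect(dark,(145,200,192,242),24,"barL");rect(dark,(200,192,245,232),24,"barR")
rect((zz>26)&(zz<40),(150,120,255,160),32,"row z");rect(dark,(155,122,249,160),32,"row")
rect((zz>40)&(zz<60),(268,185,335,245),50,"box z")
rect((zz>10)&(zz<25),(145,120,255,165),18,"rim")
rect((zz>60)&(zz<150),(268,185,335,245),110,"tog")
m=(zz>70);m[:, :268]=0;m[:,335:]=0;m[:185]=0;m[245:]=0
print("tog pts",X[m].round(0)[:30].tolist())
for n,b in(("dish",(90,185,140,240)),("bowl",(295,100,350,150)),("pot",(360,130,430,185))):
    x0,y0,x1,y1=b;q=X[y0:y1,x0:x1].reshape(-1,3);q=q[q[:,2]>10];print(n,np.percentile(q,[2,50,98],axis=0).round(0).tolist())
save(im,"c1",(140,110,345,310),3.9)
```

```text
barL z [430.2  55.9] [71.2 36.2] 67.0 zmed 24.14411207937371
barR z [451.7 -79.1] [36.4 69.8] 30.6 zmed 24.099074748753317
barL [430.4  54.3] [71.5 35.9] 67.0 zmed 24.1158772650836
barR [451.5 -80.5] [36.8 69.1] 31.1 zmed 24.027374812200957
row z [638.8 -25.5] [ 37.4 210.5] 4.8 zmed 32.22356259514385
row [637.7 -27.5] [ 40.8 211.2] 4.8 zmed 31.64453911135186
box z [ 446.6 -270.2] [ 84.4 110. ] 8.2 zmed 50.697151199877055
rim [636.9 -22.6] [ 57.9 231.9] 4.8 zmed 17.023683851032374
tog [ 443.7 -257.2] [ 9.2 16.2] 0.1 zmed 111.81691025378792
tog pts [[448.0, -251.0, 113.0], [448.0, -253.0, 113.0], [448.0, -256.0, 114.0], [448.0, -258.0, 114.0], [449.0, -262.0, 100.0], [446.0, -249.0, 113.0], [446.0, -251.0, 113.0], [446.0, -253.0, 115.0], [446.0, -256.0, 112.0], [446.0, -258.0, 113.0], [446.0, -261.0, 110.0], [447.0, -266.0, 79.0], [444.0, -249.0, 110.0], [444.0, -251.0, 111.0], [444.0, -254.0, 112.0], [444.0, -256.0, 110.0], [444.0, -258.0, 113.0], [444.0, -261.0, 109.0], [444.0, -265.0, 96.0], [445.0, -270.0, 71.0], [441.0, -251.0, 113.0], [441.0, -253.0, 112.0], [441.0, -256.0, 115.0], [441.0, -258.0, 113.0], [442.0, -261.0, 105.0], [443.0, -267.0, 76.0], [439.0, -254.0, 112.0], [439.0, -256.0, 111.0], [440.0, -260.0, 98.0]]
dish [[412.0, 159.0, 10.0], [455.0, 206.0, 16.0], [498.0, 247.0, 19.0]]
bowl [[627.0, -378.0, 15.0], [670.0, -324.0, 43.0], [724.0, -278.0, 69.0]]
pot [[535.0, -518.0, 13.0], [566.0, -483.0, 76.0], [606.0, -451.0, 192.0]]
```

View pics/c1.png

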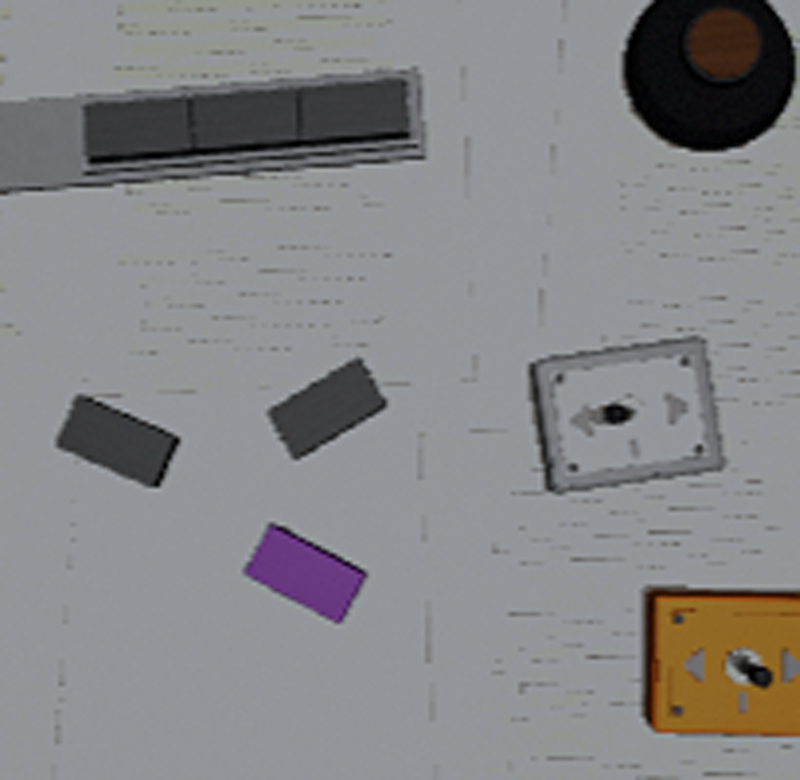

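The top crop confirms the choice. The grey box is centred at (446.6,-270.2) and its lever leans to +y (tip near crop pixel 618,412). The loose weights are 71x36 with a top at 24, and the row is 210x37 with a top at 32, so all sizes match. I'll write a planner that turns waypoints into tool-axis fractions.

```bash
cat > plan.py <<'E'
from h import *
from scipy.spatial.transform import Rotation as Ro
def plan(wps,start=None):
    s=read_state();p=np.array(s["eef_pos"],float);R=Ro.from_euler('xyz',s["tool_rot"])
    print("at",p.round(1),np.round(s["tool_rot"],3),"w",round(s["width"],1),"F",np.round(s["force"],1),"t",round(s["clock"],2),"q",np.round(s["qpos"],2))
    for x,y,z,yaw,n in wps:
        for k in range(n):
            T=Ro.from_euler('xyz',[np.pi,0,yaw]);dw=(np.array([x,y,z])-p)/(n-k)
            rv=(R.inv()*T).as_rotvec()/(n-k)
            a=np.round(R.inv().apply(dw)/500,3);b=np.round(rv/2,3)
            print([*a.tolist(),*b.tolist()]);p=p+R.apply(a*500);R=R*Ro.from_rotvec(b*2)
    print("end",p.round(1),R.as_euler('xyz').round(3))
E
python3 -c "
from plan import *
plan([(550,300,404,1.6,9),(446.6,-270.2,390,0.143,10)])"
```

```text
at [154.3 631.1 403.9] [-3.14   0.     2.902] w 85.1 F [-0.1 -0.1  0. ] t 0.1 q [-1.4   0.63  0.04  1.52 -0.03  1.   -0.02]
[-0.103, -0.051, 0.0, -0.0, 0.0, 0.072]
[-0.109, -0.035, 0.0, -0.0, 0.0, 0.072]
[-0.113, -0.019, 0.0, -0.0, 0.0, 0.072]
[-0.115, -0.003, 0.0, -0.0, 0.0, 0.072]
[-0.114, 0.014, 0.0, -0.0, 0.0, 0.073]
[-0.111, 0.03, 0.0, -0.0, 0.0, 0.072]
[-0.105, 0.045, 0.0, -0.0, 0.0, 0.073]
[-0.097, 0.06, 0.0, -0.0, 0.0, 0.072]
[-0.088, 0.074, 0.001, -0.0, 0.001, 0.073]
[-0.113, -0.024, 0.003, -0.0, 0.0, 0.073]
[-0.116, -0.007, 0.003, -0.0, 0.0, 0.073]
[-0.115, 0.01, 0.003, -0.0, 0.0, 0.073]
[-0.113, 0.026, 0.003, -0.0, 0.0, 0.073]
[-0.108, 0.043, 0.003, -0.0, 0.0, 0.073]
[-0.101, 0.058, 0.002, -0.0, 0.0, 0.073]
[-0.091, 0.072, 0.003, -0.0, 0.0, 0.073]
[-0.08, 0.084, 0.002, -0.0, 0.0, 0.072]
[-0.066, 0.094, 0.003, -0.0, 0.0, 0.073]
[-0.053, 0.103, 0.002, -0.0, 0.0, 0.072]
end [ 446.3 -270.1  390.2] [-3.141e+00  1.000e-03  1.440e-01]
```

Request:
jog_arm --pt "1 -0.103 -0.051 0 0 0 0.072" --pt "1 -0.109 -0.035 0 0 0 0.072" --pt "1 -0.113 -0.019 0 0 0 0.072" --pt "1 -0.115 -0.003 0 0 0 0.072" --pt "1 -0.114 0.014 0 0 0 0.073" --pt "1 -0.111 0.03 0 0 0 0.072" --pt "1 -0.105 0.045 0 0 0 0.073" --pt "1 -0.097 0.06 0 0 0 0.072" --pt "1 -0.088 0.074 0 0 0 0.073" --pt "1 0 0 0 0 0 0"

```text
clock: 1.35
eef_pos: [553.6, 294.8, 404.5]
tool_rot: [3.139, 0.004, 1.59]
force: [-0.8, 0.5, 0.1]
width: 85.4
gripper_force: 0.0
```

```bash
python3 -c "
from plan import *
plan([(446.6,-270.2,380,0.143,10)])"
```

```text
at [553.6 294.8 404.5] [3.139 0.004 1.59 ] w 85.4 F [-0.8  0.5  0.1] t 1.35 q [-0.77  0.62  0.4   1.59 -0.27  0.98 -0.27]
[-0.113, -0.024, 0.005, 0.0, 0.0, 0.072]
[-0.115, -0.007, 0.005, 0.0, 0.0, 0.072]
[-0.115, 0.009, 0.005, 0.0, 0.0, 0.072]
[-0.112, 0.026, 0.005, 0.0, 0.0, 0.073]
[-0.107, 0.042, 0.005, 0.0, -0.0, 0.072]
[-0.1, 0.057, 0.006, 0.0, -0.0, 0.073]
[-0.091, 0.07, 0.005, 0.001, -0.0, 0.072]
[-0.079, 0.083, 0.005, 0.0, -0.0, 0.073]
[-0.067, 0.093, 0.006, 0.001, -0.0, 0.072]
[-0.052, 0.102, 0.005, 0.0, -0.0, 0.073]
end [ 446.8 -270.   380.1] [ 3.141e+00 -1.000e-03  1.420e-01]
```

Request:
jog_arm --pt "1 -0.113 -0.024 0.005 0 0 0.072" --pt "1 -0.115 -0.007 0.005 0 0 0.072" --pt "1 -0.115 0.009 0.005 0 0 0.072" --pt "1 -0.112 0.026 0.005 0 0 0.073" --pt "1 -0.107 0.042 0.005 0 0 0.072" --pt "1 -0.1 0.057 0.006 0 0 0.073" --pt "1 -0.091 0.07 0.005 0 0 0.072" --pt "1 -0.079 0.083 0.005 0 0 0.073" --pt "1 -0.067 0.093 0.006 0 0 0.072" --pt "1 -0.052 0.102 0.005 0 0 0.073"

```text
clock: 2.6
eef_pos: [448.6, -266.1, 378.3]
tool_rot: [-3.14, -0.0, 0.15]
force: [0.8, 0.9, 0.8]
width: 85.3
gripper_force: 0.0
```

Request:
jog_arm --pt "1 0 0 0 0 0 0" --pt "1 0 0 0 0 0 0"

```text
clock: 2.85
eef_pos: [448.9, -264.5, 378.2]
tool_rot: [-3.14, 0.0, 0.154]
force: [0.3, 0.6, 0.0]
width: 85.3
gripper_force: 0.0
```

Run:
```python
from plan import *
plan([(446.6,-270.2,300,0.143,2),(446.6,-270.2,260,0.143,2)])
im=grab("wrist");save(im,"w1")
X=cloud(im);z=X[...,2];m=(z>46)&(z<56);p=im["pixels"].astype(int)
xy=X[m][:,:2];xy=xy[(abs(xy[:,0]-446)<80)&(abs(xy[:,1]+270)<80)]
r=cv2.minAreaRect(xy.astype(np.float32));print(r,len(xy))
q=X[(z>95)&(z<125)];q=q[(abs(q[:,0]-446)<40)&(abs(q[:,1]+270)<40)];print(len(q),np.median(q,0) if len(q) else 0)
```

```text
at [ 448.9 -264.5  378.2] [-3.14   0.     0.154] w 85.3 F [0.3 0.6 0. ] t 2.85 q [-0.01  0.59  0.76  1.92 -0.54  0.85 -0.39]
[-0.003, 0.005, 0.078, -0.0, 0.0, 0.003]
[-0.003, 0.006, 0.078, -0.001, 0.0, 0.002]
[-0.0, -0.0, 0.04, 0.0, 0.0, 0.0]
[-0.0, -0.0, 0.04, 0.0, 0.0, 0.0]
end [ 446.6 -270.2  260.2] [3.142 0.    0.144]
((445.8814697265625, -272.402099609375), (84.85918426513672, 109.59968566894531), 8.219825744628906) 8012
241 [ 445.72502649 -257.7478617   110.88598493]
```

View pics/w1.png

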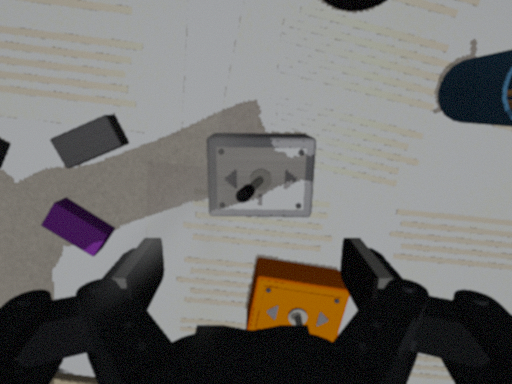

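The wrist view shows the grey box at (262,175), with its lever head at (245,193) leaning left, which is +y. The orange box at (300,300) is clear. I'll straddle the lever and narrow the fingers symmetrically around upright.

Request:
jog_arm --pt "1 -0.003 0.007 0.078 0 0 0.003" --pt "1 -0.003 0.006 0.078 0 0 0.002" --pt "1 0 0 0.04 0 0 0" --pt "1 0 0 0.04 0 0 0" --pt "1 0 0 0 0 0 0" --pt "1 0 0 0 0 0 0"

```text
clock: 3.65
eef_pos: [447.2, -271.8, 261.3]
tool_rot: [3.142, -0.001, 0.144]
force: [0.2, -0.9, -0.7]
width: 85.3
gripper_force: 0.0
```

Request:
jog_arm --pt "0.2 0 0 0 0 0 0" --pt "0 0 0 0 0 0 0" --pt "-0.2 0 0 0 0 0 0" --pt "-0.3 0 0 0 0 0 0" --pt "-0.4 0 0 0 0 0 0" --pt "-0.5 0 0 0 0 0 0" --pt "-0.6 0 0 0 0 0 0" --pt "-0.6 0 0 0 0 0 0" --pt "-0.6 0 0 0 0 0 0" --pt "-0.6 0 0 0 0 0 0"

```text
clock: 4.9
eef_pos: [446.6, -272.6, 260.7]
tool_rot: [3.142, 0.0, 0.142]
force: [-0.7, -0.8, 0.3]
width: 17.1
gripper_force: 0.0
```

Request:
jog_arm --pt "-0.3 0 0 0 0 0 0" --pt "0 0 0 0 0 0 0" --pt "0.5 0 0 0 0 0 0" --pt "0.5 0 0 0 0 0 0" --pt "0.5 0 0 0 0 0 0" --pt "0.5 0 0 0 0 0 0"

```text
clock: 5.65
eef_pos: [446.6, -272.5, 260.7]
tool_rot: [-3.142, 0.0, 0.142]
force: [0.3, -1.1, 0.7]
width: 64.0
gripper_force: 0.0
```

Run:
```python
from plan import *
plan([(446.6,-270.2,380,0.143,3)])
```

```text
at [ 446.6 -272.5  260.7] [-3.142  0.     0.142] w 64.0 F [ 0.3 -1.1  0.7] t 5.65 q [ 0.12  0.75  0.58  2.   -0.72  0.6  -0.23]
[0.0, -0.002, -0.08, -0.0, 0.0, -0.0]
[0.0, -0.001, -0.079, -0.0, 0.0, -0.0]
[0.001, -0.002, -0.08, -0.0, 0.0, -0.001]
end [ 446.7 -270.   380.2] [-3.142  0.     0.144]
```

Next I'll rise and check the toggle from the wrist.

Request:
jog_arm --pt "0.5 0 0 -0.08 0 0 0" --pt "0.5 0 0 -0.08 0 0 0" --pt "0.5 0 0 -0.08 0 0 0" --pt "0.5 0 0 0 0 0 0"

```text
clock: 6.15
eef_pos: [447.1, -273.3, 383.3]
tool_rot: [3.138, -0.005, 0.142]
force: [0.2, -0.6, -1.1]
width: 63.9
gripper_force: 0.0
```

Run:
```python
from plan import *
im=grab("wrist");save(im,"w2",(180,110,350,230),4)
X=cloud(im);z=X[...,2]
q=X[(z>95)&(z<125)];q=q[(abs(q[:,0]-446)<40)&(abs(q[:,1]+270)<40)];print(len(q),np.median(q,0) if len(q) else 0)
plan([(451.6,-79.8,340,2.105,13)])
```

```text
212 [ 447.97909323 -272.36377607  113.68092611]
at [ 446.8 -272.6  381.7] [ 3.14e+00 -2.00e-03  1.42e-01] w 64.2 F [-0.8 -0.4  0.6] t 6.2 q [-0.    0.59  0.77  1.91 -0.54  0.86 -0.38]
[0.005, -0.029, 0.006, 0.0, -0.0, -0.075]
[0.009, -0.028, 0.006, 0.0, -0.0, -0.076]
[0.013, -0.027, 0.006, 0.0, 0.0, -0.075]
[0.017, -0.024, 0.007, 0.0, 0.0, -0.076]
[0.021, -0.021, 0.006, 0.0, 0.0, -0.075]
[0.024, -0.018, 0.007, 0.0, 0.0, -0.076]
[0.026, -0.014, 0.006, 0.0, 0.0, -0.075]
[0.028, -0.01, 0.007, 0.0, 0.0, -0.076]
[0.029, -0.006, 0.006, 0.0, 0.0, -0.075]
[0.03, -0.001, 0.007, 0.0, 0.0, -0.076]
[0.03, 0.003, 0.006, 0.0, 0.0, -0.075]
[0.028, 0.007, 0.007, 0.0, 0.0, -0.076]
[0.027, 0.012, 0.006, 0.001, 0.001, -0.075]
end [451.7 -80.  340. ] [-3.141 -0.     2.104]
```

View pics/w2.png

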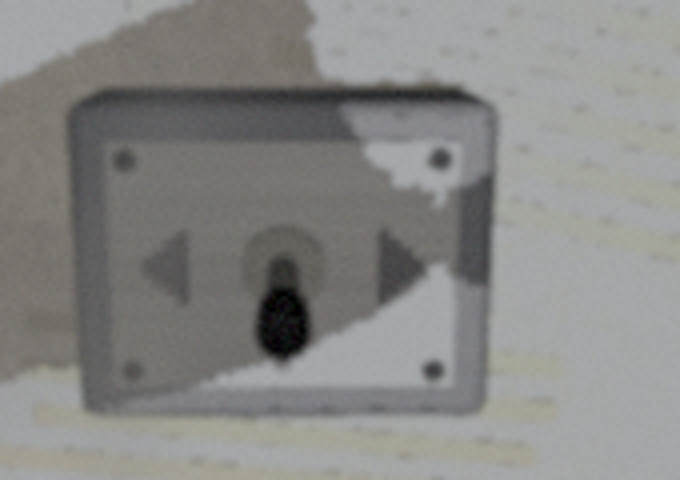

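The crop shows the lever head at (282,320) in line with its collar at (283,258) and between the two arrows. Its tip measures (448,-272), right over the box centre, so it is upright and off. Next is the right-hand weight.

Request:
jog_arm --pt "0.5 0.005 -0.029 0.006 0 0 -0.075" --pt "0.5 0.009 -0.028 0.006 0 0 -0.076" --pt "0.5 0.013 -0.027 0.006 0 0 -0.075" --pt "0.5 0.017 -0.024 0.007 0 0 -0.076" --pt "0.5 0.021 -0.021 0.006 0 0 -0.075" --pt "0.5 0.024 -0.018 0.007 0 0 -0.076" --pt "0.5 0.026 -0.014 0.006 0 0 -0.075" --pt "0.5 0.028 -0.01 0.007 0 0 -0.076" --pt "0.5 0.029 -0.006 0.006 0 0 -0.075" --pt "0.5 0.03 -0.001 0.007 0 0 -0.076"

```text
clock: 7.45
eef_pos: [449.9, -123.4, 347.4]
tool_rot: [-3.139, -0.001, 1.657]
force: [-0.2, -0.2, 0.2]
width: 64.0
gripper_force: 0.0
```

Request:
jog_arm --pt "0.5 0.03 0.003 0.006 0 0 -0.075" --pt "0.5 0.028 0.007 0.007 0 0 -0.076" --pt "0.5 0.027 0.012 0.006 0 0 -0.075" --pt "0.5 0 0 0 0 0 0" --pt "0.5 0 0 0 0 0 0"

```text
clock: 8.07
eef_pos: [451.2, -80.5, 338.7]
tool_rot: [-3.141, -0.0, 2.101]
force: [-0.1, 0.4, -0.1]
width: 64.2
gripper_force: 0.0
```

Run:
```python
from plan import *
im=grab("wrist")
X=cloud(im);z=X[...,2];m=(z>18)&(z<28);p=im["pixels"].astype(int);m&=(p.max(-1)-p.min(-1)<40)
xy=X[m][:,:2];xy=xy[np.hypot(xy[:,0]-451.6,xy[:,1]+80)<52]
r=cv2.minAreaRect(xy.astype(np.float32));print(r,len(xy))
save(im,"w3")
plan([(*r[0],220,np.radians(90+(r[2] if r[1][0]<r[1][1] else r[2]-90)),3),(*r[0],176,np.radians(90+(r[2] if r[1][0]<r[1][1] else r[2]-90)),2)])
```

```text
((450.6351013183594, -81.26007080078125), (35.55181884765625, 70.31073760986328), 31.288177490234375) 2536
at [451.3 -80.6 338.9] [-3.141 -0.     2.101] w 64.0 F [ 0.6 -0.7  0.2] t 8.12 q [-0.01  0.47  0.18  2.11 -0.15  0.58  0.8 ]
[-0.0, -0.001, 0.079, -0.0, -0.0, -0.003]
[-0.0, -0.0, 0.079, -0.0, -0.0, -0.003]
[-0.0, -0.001, 0.08, -0.0, -0.0, -0.002]
[-0.0, 0.0, 0.044, -0.0, -0.0, -0.0]
[-0.0, 0.0, 0.044, -0.0, -0.0, -0.0]
end [450.3 -81.2 175.9] [-3.141 -0.     2.117]
```

The wrist depth gives the weight as 70.3x35.6 at (450.6,-81.3), which agrees with the top view. I'll descend and grip it.

Request:
jog_arm --pt "0.5 0 -0.001 0.079 0 0 -0.003" --pt "0.5 0 0 0.079 0 0 -0.003" --pt "0.5 0 -0.001 0.08 0 0 -0.002" --pt "0.5 0 0 0.044 0 0 0" --pt "0.5 0 0 0.044 0 0 0" --pt "0.5 0 0 0 0 0 0"

```text
clock: 8.88
eef_pos: [450.0, -80.0, 183.3]
tool_rot: [-3.138, -0.006, 2.117]
force: [1.0, 0.5, 1.1]
width: 63.8
gripper_force: 0.0
```

Request:
jog_arm --pt "0.2 0 0 0 0 0 0" --pt "0 0 0 0 0 0 0" --pt "-0.1 0 0 0 0 0 0" --pt "-0.2 0 0 0 0 0 0" --pt "-0.4 0 0 0 0 0 0" --pt "-0.4 0 0 0 0 0 0"

```text
clock: 9.62
eef_pos: [450.6, -79.8, 185.2]
tool_rot: [3.141, -0.005, 2.119]
force: [0.1, 0.9, 8.1]
width: 34.2
gripper_force: 59.2
```

It stopped at z=185, short of 176, and the force reads 8 N upward. I'll check before lifting.

Run:
```python
from plan import *
plan([])
im=grab("wrist");save(im,"w4")
```

```text
at [450.6 -79.8 185.2] [ 3.141 -0.005  2.119] w 34.2 F [0.1 0.9 8.1] t 9.62 q [-0.03  0.79  0.22  2.2  -0.76  0.24  1.42]
end [450.6 -79.8 185.2] [ 3.141 -0.005  2.119]
```

View pics/w4.png

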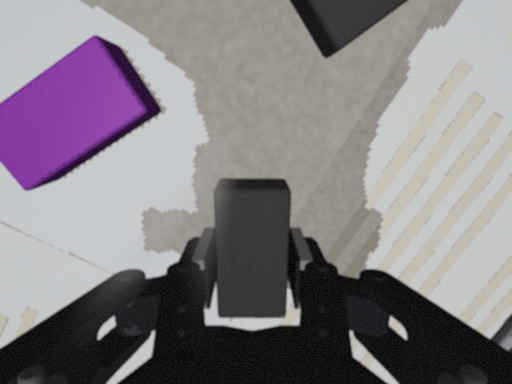

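The wrist view shows the weight held straight between the pads at (252,250). The low z came from joint 6 being at its limit at this short radius, and the grip at 59 N is good. I'll lift with care and check again.

Request:
jog_arm --pt "-0.4 0 0 -0.02 0 0 0" --pt "-0.4 0 0 -0.03 0 0 0" --pt "-0.4 0 0 -0.04 0 0 0" --pt "-0.4 0 0 -0.08 0 0 0" --pt "-0.4 0 0 -0.08 0 0 0" --pt "-0.4 0 0 -0.08 0 0 0" --pt "-0.4 0 0 0 0 0 0"

```text
clock: 10.55
eef_pos: [451.3, -80.6, 351.5]
tool_rot: [3.138, -0.003, 2.12]
force: [0.0, 0.2, -5.2]
width: 34.5
gripper_force: 62.0
```

Run:
```python
from plan import *
plan([(642,-60,350,1.655,5)])
```

```text
at [451.3 -80.6 351.5] [ 3.138e+00 -3.000e-03  2.120e+00] w 34.5 F [ 0.   0.2 -5.2] t 10.55 q [-0.32  0.51  0.63  2.1  -0.49  0.67  1.19]
[-0.033, 0.069, 0.001, 0.0, -0.0, 0.046]
[-0.026, 0.072, 0.001, 0.0, -0.0, 0.047]
[-0.019, 0.074, 0.001, 0.0, -0.001, 0.046]
[-0.013, 0.076, 0.0, 0.001, -0.0, 0.047]
[-0.005, 0.077, 0.001, 0.0, -0.001, 0.046]
end [642.  -60.  349.8] [3.141 0.    1.656]
```

Request:
jog_arm --pt "-0.4 -0.033 0.069 0 0 0 0.046" --pt "-0.4 -0.026 0.072 0 0 0 0.047" --pt "-0.4 -0.019 0.074 0 0 0 0.046" --pt "-0.4 -0.013 0.076 0 0 0 0.047" --pt "-0.4 -0.005 0.077 0 0 0 0.046" --pt "-0.4 0 0 0 0 0 0" --pt "-0.4 0 0 0 0 0 0"

```text
clock: 11.42
eef_pos: [640.4, -60.0, 346.4]
tool_rot: [-3.134, -0.006, 1.655]
force: [-0.4, -0.7, -5.8]
width: 34.1
gripper_force: 62.1
```

Run:
```python
from plan import *
plan([])
im=grab("wrist");save(im,"w5")
X=cloud(im);z=X[...,2];m=(z>26)&(z<38)
def rr(P,n): r=cv2.minAreaRect(P[:,:2].astype(np.float32));print(n,np.round(r[0],1),np.round(r[1],1),round(r[2],2),np.median(P[:,2]).round(1),len(P))
P=X[m];P=P[(abs(P[:,0]-640)<60)&(abs(P[:,1]+25)<130)];rr(P,"row")
q=X[(z>150)&(z<240)];q=q[(np.hypot(q[:,0]-640,q[:,1]+60)<60)]
h=np.histogram(q[:,2],np.arange(150,241,5));print(h[0])
im=grab("top");X=cloud(im);z=X[...,2]
for a,b,n in((22,40,"rowtop"),):
    m=(z>27)&(z<38);P=X[m];P=P[(abs(P[:,0]-638)<30)&(abs(P[:,1]+25)<130)];rr(P,n)
```

```text
at [640.4 -60.  346.4] [-3.134 -0.006  1.655] w 34.1 F [-0.4 -0.7 -5.8] t 11.43 q [-0.36  0.8   0.74  1.6  -0.62  1.    0.67]
end [640.4 -60.  346.4] [-3.134 -0.006  1.655]
row [635.5  10.5] [ 36.  135.6] 4.78 31.3 5980
[   0    0   59  145  181  215 8277 1728  394  426  456  419  796  809
 1368 4418 2905 2375]
rowtop [639.6 -25.1] [ 38.1 211.1] 4.76 32.2 944
```

View pics/w5.png

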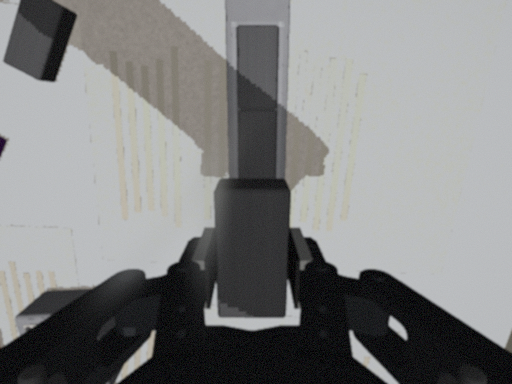

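The wrist view shows the held weight at (252,250) in line with the row at (258,100), and its joint is visible at (257,109). I'll measure the weight in hand next.

```bash
cat > held.py <<'E'
from plan import *
def held(im,tcp,yaw):
    X=cloud(im);zz=X[...,2]-tcp[2];m=(zz>-170)&(zz<-155);m[:, :205]=0;m[:,300:]=0;m[:175]=0
    P=X[m];r=cv2.minAreaRect(P[:,:2].astype(np.float32));A=np.c_[P[:,:2]-P[:,:2].mean(0),np.ones(len(P))]
    c=np.linalg.lstsq(A,P[:,2],rcond=None)[0];d=np.array(r[0])-tcp[:2];ux=np.array([np.cos(yaw),np.sin(yaw)]);uy=np.array([np.sin(yaw),-np.cos(yaw)])
    print("bar",np.round(r,2) if 0 else r,"top z",c[2].round(1),"slope",c[:2].round(3),"off x,y tool",(d@ux).round(1),(d@uy).round(1))
E
python3 - <<'E'
from held import *
s=read_state();held(load("wrist"),np.array(s["eef_pos"]),s["tool_rot"][2])
c=np.array([638.7,-26.2]);u=np.array([-.0834,.9965])
for sgn in(-1,1): print("target",c+sgn*37*u)
E
```

```text
bar ((637.930419921875, -61.24380111694336), (46.51496887207031, 70.39680480957031), 3.610456705093384) top z 184.4 slope [-0.005 -0.007] off x,y tool -0.8 -2.5
target [641.7858 -63.0705]
target [635.6142  10.6705]
```

Run:
```python
from held import *
plan([(641.8,-62,250,1.655,3),(641.8,-62,224,1.655,2)])
```

```text
at [640.4 -60.3 347.6] [-3.136 -0.006  1.654] w 34.3 F [ 0.3 -0.2 -5.2] t 11.53 q [-0.36  0.8   0.74  1.6  -0.62  1.    0.67]
[-0.002, 0.001, 0.065, -0.001, -0.001, -0.0]
[-0.001, 0.001, 0.065, -0.001, -0.001, -0.0]
[-0.001, 0.001, 0.065, -0.001, -0.001, -0.0]
[-0.0, 0.0, 0.026, 0.0, 0.0, -0.0]
[-0.0, 0.0, 0.026, 0.0, 0.0, -0.0]
end [641.6 -61.8 224.1] [3.142 0.    1.654]
```

Request:
jog_arm --pt "-0.4 -0.002 0.001 0.065 -0.001 -0.001 0" --pt "-0.4 -0.001 0.001 0.065 -0.001 -0.001 0" --pt "-0.4 -0.001 0.001 0.065 -0.001 -0.001 0" --pt "-0.4 0 0 0.026 0 0 0" --pt "-0.4 0 0 0.026 0 0 0" --pt "-0.4 0 0 0 0 0 0" --pt "-0.4 0 0 0 0 0 0"

```text
clock: 12.4
eef_pos: [643.7, -61.7, 226.2]
tool_rot: [3.137, 0.002, 1.655]
force: [0.7, -0.9, -4.9]
width: 34.3
gripper_force: 62.1
```

Run:
```python
from held import *
plan([(641.8,-62,219,1.655,2)])
```

```text
at [643.7 -61.7 226.2] [3.137e+00 2.000e-03 1.655e+00] w 34.3 F [ 0.7 -0.9 -4.9] t 12.4 q [-0.3   0.94  0.63  1.67 -0.74  0.78  0.77]
[-0.0, -0.002, 0.007, 0.001, 0.0, 0.0]
[-0.0, -0.002, 0.007, 0.001, 0.001, 0.0]
end [641.7 -61.9 219.2] [ 3.141 -0.     1.655]
```

Request:
jog_arm --pt "-0.4 0 -0.002 0.007 0.001 0 0" --pt "-0.4 0 -0.002 0.007 0.001 0 0" --pt "-0.4 0 0 0 0 0 0" --pt "-0.4 0 0 0 0 0 0"

```text
clock: 12.9
eef_pos: [641.3, -61.7, 218.2]
tool_rot: [-3.14, 0.001, 1.655]
force: [0.5, 0.0, -5.1]
width: 34.6
gripper_force: 62.2
```

Request:
jog_arm --pt "-0.4 0 0 0.002 0 0 0" --pt "-0.4 0 0 0 0 0 0"

```text
clock: 13.15
eef_pos: [641.4, -61.8, 217.5]
tool_rot: [-3.141, 0.001, 1.655]
force: [-0.2, -0.9, -3.5]
width: 34.2
gripper_force: 62.4
```

Force z has started to ease from -5.1 to -3.5 N, which means contact is beginning. I'll lower one more millimetre and then release.

Request:
jog_arm --pt "-0.4 0 0 0.002 0 0 0" --pt "-0.4 0 0 0 0 0 0"

```text
clock: 13.4
eef_pos: [641.4, -61.9, 217.4]
tool_rot: [-3.141, 0.001, 1.655]
force: [-1.7, 0.9, 5.6]
width: 34.5
gripper_force: 63.3
```

Request:
jog_arm --pt "-0.15 0 0 0 0 0 0" --pt "-0.1 0 0 0 0 0 0" --pt "0 0 0 0 0 0 0" --pt "0.2 0 0 0 0 0 0" --pt "0.4 0 0 0 0 0 0" --pt "0.4 0 0 0 0 0 0"

```text
clock: 14.15
eef_pos: [641.3, -61.7, 216.1]
tool_rot: [-3.14, 0.001, 1.655]
force: [0.0, -0.4, 0.0]
width: 59.9
gripper_force: 0.0
```

Request:
jog_arm --pt "0.5 0 0 -0.02 0 0 0" --pt "0.5 0 0 -0.06 0 0 0" --pt "0.5 0 0 -0.09 0 0 0" --pt "0.5 0 0 -0.09 0 0 0" --pt "0.5 0 0 0 0 0 0"

```text
clock: 14.78
eef_pos: [642.5, -62.5, 350.9]
tool_rot: [3.135, 0.003, 1.655]
force: [1.5, -0.9, 0.5]
width: 64.1
gripper_force: 0.0
```

Run:
```python
from held import *
im=grab("wrist");X=cloud(im);z=X[...,2]
m=(z>50)&(z<62);P=X[m];P=P[np.hypot(P[:,0]-641,P[:,1]+62)<60]
r=cv2.minAreaRect(P[:,:2].astype(np.float32));c=np.array([638.7,-26.2]);u=np.array([-.0834,.9965])
d=np.array(r[0])-c;print(r,P[:,2].mean(),"s",d@u,"x",d@np.array([u[1],-u[0]]))
plan([(452,20,350,1.3,4),(430.3,55,340,np.radians(67),2)])
```

```text
((640.2216796875, -64.40419006347656), (36.05071258544922, 69.52210235595703), 4.532356262207031) 55.32299947279723 s -38.19738348419189 x -1.6698756427002406
at [641.8 -61.9 348.5] [3.139e+00 2.000e-03 1.655e+00] w 63.9 F [-1.   0.7 -0.7] t 14.82 q [-0.36  0.8   0.75  1.6  -0.62  0.99  0.67]
[0.049, -0.091, -0.001, 0.0, 0.0, 0.044]
[0.041, -0.095, -0.001, 0.0, 0.0, 0.045]
[0.032, -0.098, -0.001, 0.001, 0.0, 0.044]
[0.022, -0.101, -0.001, 0.001, 0.0, 0.045]
[0.028, -0.03, 0.01, -0.0, 0.0, 0.032]
[0.026, -0.032, 0.01, -0.0, 0.0, 0.033]
end [430.4  54.9 339.9] [-3.141e+00  1.000e-03  1.169e+00]
```

The first weight lies flat, with its top at 55.3, s≈-38 and x≈-1.7. Next is the second weight.

Request:
jog_arm --pt "0.5 0.049 -0.091 0 0 0 0.044" --pt "0.5 0.041 -0.095 0 0 0 0.045" --pt "0.5 0.032 -0.098 0 0 0 0.044" --pt "0.5 0.022 -0.101 0 0 0 0.045" --pt "0.5 0.028 -0.03 0.01 0 0 0.032" --pt "0.5 0.026 -0.032 0.01 0 0 0.033" --pt "0.5 0 0 0 0 0 0" --pt "0.5 0 0 0 0 0 0"

```text
clock: 15.82
eef_pos: [430.4, 54.6, 336.2]
tool_rot: [3.142, 0.002, 1.17]
force: [0.5, 0.4, 0.6]
width: 64.1
gripper_force: 0.0
```

Run:
```python
from plan import *
im=grab("wrist")
X=cloud(im);z=X[...,2];m=(z>18)&(z<28);p=im["pixels"].astype(int);m&=(p.max(-1)-p.min(-1)<40)&(p.max(-1)<110)
xy=X[m][:,:2];xy=xy[np.hypot(xy[:,0]-430,xy[:,1]-55)<52]
r=cv2.minAreaRect(xy.astype(np.float32));print(r,len(xy))
y=np.radians(90+(r[2] if r[1][0]<r[1][1] else r[2]-90))
plan([(*r[0],220,y,3),(*r[0],180,y,2)])
```

```text
((429.18353271484375, 55.44200897216797), (69.15281677246094, 35.784854888916016), 66.58735656738281) 2532
at [430.6  54.4 336.3] [3.141e+00 2.000e-03 1.169e+00] w 64.3 F [ 1.1 -0.2 -0.2] t 15.88 q [-0.8   0.61  0.92  2.18 -0.77  0.71  0.25]
[0.0, -0.001, 0.078, 0.0, 0.0, 0.001]
[0.001, -0.001, 0.077, 0.0, 0.001, 0.001]
[0.0, -0.001, 0.078, 0.0, 0.0, 0.002]
[0.0, -0.0, 0.04, 0.0, 0.0, -0.0]
[0.0, -0.0, 0.04, 0.0, 0.0, -0.0]
end [429.4  55.3 179.8] [3.141 0.    1.161]
```

Request:
jog_arm --pt "0.5 0 -0.001 0.078 0 0 0.001" --pt "0.5 0.001 -0.001 0.077 0 0 0.001" --pt "0.5 0 -0.001 0.078 0 0 0.002" --pt "0.5 0 0 0.02 0 0 0" --pt "0.5 0 0 0.02 0 0 0" --pt "0.5 0 0 0.02 0 0 0" --pt "0.5 0 0 0 0 0 0"

```text
clock: 16.75
eef_pos: [429.2, 55.0, 189.5]
tool_rot: [-3.141, 0.001, 1.16]
force: [0.4, 0.6, 0.7]
width: 63.7
gripper_force: 0.0
```

Run:
```python
from plan import *
plan([(429.5,55.3,182,1.161,2)])
```

```text
at [429.2  55.  189.5] [-3.141e+00  1.000e-03  1.160e+00] w 63.7 F [0.4 0.6 0.7] t 16.75 q [-0.41  0.79  0.33  2.26 -1.1   0.26  0.5 ]
[0.0, 0.0, 0.007, -0.0, 0.0, -0.0]
[0.001, 0.0, 0.008, -0.0, 0.001, -0.001]
end [429.4  55.4 182. ] [-3.141e+00 -1.000e-03  1.162e+00]
```

Request:
jog_arm --pt "0.5 0 0 0.004 0 0 0" --pt "0.5 0 0 0.004 0 0 0" --pt "0.5 0 0 0 0 0 0"

```text
clock: 17.12
eef_pos: [428.8, 56.1, 185.8]
tool_rot: [-3.141, 0.001, 1.162]
force: [-1.6, -0.5, 0.1]
width: 64.4
gripper_force: 0.0
```

Run:
```python
from plan import *
plan([(429.5,55.3,180,1.161,2)])
```

```text
at [428.8  56.1 185.8] [-3.141e+00  1.000e-03  1.162e+00] w 64.4 F [-1.6 -0.5  0.1] t 17.12 q [-0.4   0.79  0.31  2.26 -1.1   0.24  0.49]
[-0.0, 0.001, 0.006, -0.0, 0.0, 0.0]
[-0.001, 0.001, 0.006, -0.0, 0.001, 0.0]
end [429.5  55.2 179.8] [-3.141e+00 -1.000e-03  1.162e+00]
```

z=185.8 is the same height that worked before, so I'll grip here.

Request:
jog_arm --pt "0.2 0 0 0 0 0 0" --pt "0 0 0 0 0 0 0" --pt "-0.1 0 0 0 0 0 0" --pt "-0.2 0 0 0 0 0 0" --pt "-0.4 0 0 0 0 0 0" --pt "-0.4 0 0 0 0 0 0"

```text
clock: 17.88
eef_pos: [429.3, 55.7, 186.3]
tool_rot: [3.14, 0.001, 1.161]
force: [1.0, -1.4, 7.1]
width: 34.2
gripper_force: 59.3
```

Request:
jog_arm --pt "-0.4 0 0 -0.01 0 0 0" --pt "-0.4 0 0 -0.02 0 0 0" --pt "-0.4 0 0 -0.04 0 0 0" --pt "-0.4 0 0 -0.07 0 0 0" --pt "-0.4 0 0 -0.08 0 0 0" --pt "-0.4 0 0 -0.08 0 0 0" --pt "-0.4 0 0 0 0 0 0"

```text
clock: 18.75
eef_pos: [429.1, 56.5, 337.5]
tool_rot: [3.139, -0.001, 1.162]
force: [-0.4, 0.7, -5.0]
width: 34.0
gripper_force: 60.9
```

Run:
```python
from held import *
s=read_state();held(grab("wrist"),np.array(s["eef_pos"]),s["tool_rot"][2])
plan([(635.8,11,350,1.655,5)])
```

```text
bar ((428.59429931640625, 56.731849670410156), (70.49163818359375, 46.34777069091797), 66.07347869873047) top z 174.4 slope [-0.    -0.006] off x,y tool 0.0 -0.5
at [428.5  56.8 336.1] [-3.141  0.     1.163] w 34.1 F [-1.4  0.5 -3.7] t 18.8 q [-0.74  0.57  0.81  2.18 -0.68  0.66  0.14]
[0.016, 0.083, -0.006, -0.0, 0.0, -0.049]
[0.008, 0.085, -0.005, -0.0, 0.0, -0.049]
[-0.0, 0.085, -0.006, -0.0, 0.0, -0.049]
[-0.009, 0.084, -0.005, -0.0, 0.0, -0.05]
[-0.017, 0.083, -0.006, -0.0, 0.0, -0.049]
end [635.6  11.2 350. ] [-3.141  0.     1.655]
```

Request:
jog_arm --pt "-0.4 0.016 0.083 -0.006 0 0 -0.049" --pt "-0.4 0.008 0.085 -0.005 0 0 -0.049" --pt "-0.4 0 0.085 -0.006 0 0 -0.049" --pt "-0.4 -0.009 0.084 -0.005 0 0 -0.05" --pt "-0.4 -0.017 0.083 -0.006 0 0 -0.049" --pt "-0.4 0 0 0 0 0 0" --pt "-0.4 0 0 0 0 0 0"

```text
clock: 19.68
eef_pos: [634.7, 10.4, 347.1]
tool_rot: [-3.135, -0.0, 1.652]
force: [-0.2, -0.2, -3.4]
width: 34.3
gripper_force: 61.3
```

Run:
```python
from held import *
plan([(635.6,10.9,250,1.655,3),(635.6,10.9,226,1.655,2)])
s=read_state();im=grab("wrist");held(im,np.array(s["eef_pos"]),s["tool_rot"][2])
```

```text
at [634.7  10.4 347.1] [-3.135 -0.     1.652] w 34.3 F [-0.2 -0.2 -3.4] t 19.68 q [-0.43  0.76  0.65  1.63 -0.53  0.95  0.49]
[0.0, 0.001, 0.065, -0.001, -0.0, -0.0]
[0.0, 0.001, 0.065, -0.001, -0.0, -0.001]
[0.001, 0.001, 0.064, -0.001, -0.0, -0.0]
[-0.0, -0.0, 0.024, -0.0, -0.0, -0.0]
[-0.0, -0.0, 0.024, -0.0, -0.0, -0.0]
end [635.7  11.  226.1] [-3.141 -0.     1.654]
bar ((632.5853881835938, 10.360664367675781), (46.3310546875, 70.70819091796875), 4.254194736480713) top z 184.0 slope [-0.006 -0.007] off x,y tool 0.1 -2.1
```

Request:
jog_arm --pt "-0.4 0 0.001 0.065 -0.001 0 0" --pt "-0.4 0 0.001 0.065 -0.001 0 0" --pt "-0.4 0.001 0.001 0.064 -0.001 0 0" --pt "-0.4 0 0 0.024 0 0 0" --pt "-0.4 0 0 0.024 0 0 0" --pt "-0.4 0 0 0 0 0 0" --pt "-0.4 0 0 0 0 0 0"

```text
clock: 20.6
eef_pos: [638.0, 10.7, 229.6]
tool_rot: [3.135, 0.001, 1.653]
force: [0.1, -0.2, -2.6]
width: 34.2
gripper_force: 61.3
```

Run:
```python
from held import *
plan([(635.9,10.9,220,1.655,2)])
```

```text
at [638.   10.7 229.6] [3.135e+00 1.000e-03 1.653e+00] w 34.2 F [ 0.1 -0.2 -2.6] t 20.6 q [-0.37  0.9   0.54  1.7  -0.65  0.73  0.58]
[0.0, -0.002, 0.01, 0.002, 0.0, -0.0]
[0.001, -0.002, 0.009, 0.001, 0.001, -0.001]
end [636.   11.1 220. ] [ 3.141e+00 -1.000e-03  1.655e+00]
```

Request:
jog_arm --pt "-0.4 0 -0.002 0.01 0.002 0 0" --pt "-0.4 0 -0.002 0.009 0.001 0 0" --pt "-0.4 0 0 0 0 0 0" --pt "-0.4 0 0 0 0 0 0"

```text
clock: 21.1
eef_pos: [635.6, 10.7, 219.1]
tool_rot: [-3.14, 0.001, 1.653]
force: [0.1, -0.4, -3.0]
width: 34.1
gripper_force: 61.3
```

Request:
jog_arm --pt "-0.4 0 0 0.002 0 0 0" --pt "-0.4 0 0 0 0 0 0"

```text
clock: 21.35
eef_pos: [635.7, 10.7, 218.5]
tool_rot: [-3.141, 0.001, 1.653]
force: [-0.5, 0.5, 0.6]
width: 34.2
gripper_force: 61.7
```

Contact: force z went from -3.0 to +0.6 N. I'll release, rise and check.

Request:
jog_arm --pt "-0.15 0 0 0 0 0 0" --pt "-0.1 0 0 0 0 0 0" --pt "0 0 0 0 0 0 0" --pt "0.2 0 0 0 0 0 0" --pt "0.4 0 0 0 0 0 0" --pt "0.4 0 0 0 0 0 0"

```text
clock: 22.1
eef_pos: [635.6, 10.7, 218.1]
tool_rot: [-3.14, 0.001, 1.653]
force: [-0.8, -0.5, 0.1]
width: 59.5
gripper_force: 0.0
```

Request:
jog_arm --pt "0.5 0 0 -0.02 0 0 0" --pt "0.5 0 0 -0.06 0 0 0" --pt "0.5 0 0 -0.09 0 0 0" --pt "0.5 0 0 -0.09 0 0 0" --pt "0.5 0.1 0 0 0 0 0" --pt "0.5 0.1 -0.1 0 0 0 0" --pt "0.5 0 -0.1 0 0 0 0" --pt "0.5 0 -0.1 0 0 0 0" --pt "0.5 0 0 0 0 0 0" --pt "0.5 0 0 0 0 0 0"

```text
clock: 23.35
eef_pos: [485.2, 93.0, 349.1]
tool_rot: [3.14, 0.001, 1.654]
force: [0.5, 0.8, -0.1]
width: 63.9
gripper_force: 0.0
```

Run:
```python
from plan import *
plan([])
im=grab("top");save(im,"top2",(130,90,350,255),3.6);X=cloud(im);z=X[...,2]
c=np.array([638.7,-26.2]);u=np.array([-.0834,.9965]);m=(z>48)&(z<66)
P=X[m];P=P[(abs(P[:,0]-638)<40)&(abs(P[:,1]+25)<100)]
s=(P[:,:2]-c)@u
for k in(s<0,s>0):
    r=cv2.minAreaRect(P[k][:,:2].astype(np.float32));d=np.array(r[0])-c;print(np.round(r[0],1),np.round(r[1],1),round(r[2],1),"z",P[k][:,2].mean().round(1),"s",(d@u).round(1),"x",(d@[u[1],-u[0]]).round(1))
q=X[(z>95)&(z<125)];q=q[(abs(q[:,0]-446)<40)&(abs(q[:,1]+270)<40)];print("toggle",np.median(q,0))
```

```text
at [485.2  93.  349.1] [3.140e+00 1.000e-03 1.654e+00] w 63.9 F [ 0.5  0.8 -0.1] t 23.35 q [-0.7   0.58  0.68  2.02 -0.54  0.73  0.4 ]
end [485.2  93.  349.1] [3.140e+00 1.000e-03 1.654e+00]
[640.8 -62.8] [37.2 69.9] 2.7 z 56.0 s -36.6 x -1.0
[635.1  12.3] [36.8 70.5] 4.9 z 56.1 s 38.6 x -0.4
toggle [ 445.860309   -269.4095504   114.35166883]
```

View pics/top2.png

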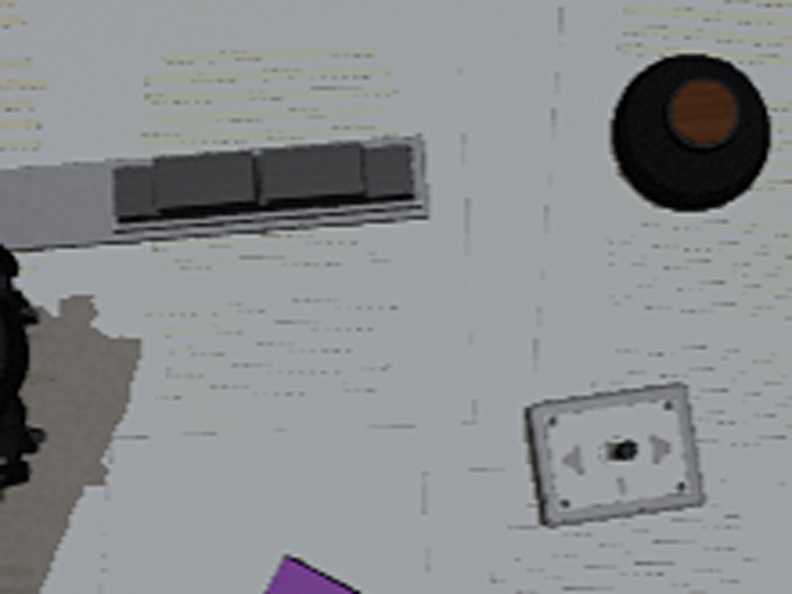

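The top view shows both weights flat on the row at crop pixels (205,180) and (312,171), with s=+38.6 and -36.6 and x within 2 mm. The row is unmoved in its tray. The toggle is upright at (620,450), its tip at (445.9,-269.4), and the arm is clear. I'm handing in.

```bash
python3 -c "
from cell import *
print(finish_job())"
```

```text
the job is handed in; nothing more can be done
None
```

The toggle is upright at off and both loose weights lie flat and released over the row's two joints (about 37 and 39 mm from its middle); the job is handed in at 23 s, but the hand-in returned no verdict.

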